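Tilt the parts tray and scrape its leftovers into the cup

ROBOT

A 6-joint arm with a two-finger parallel gripper is mounted at the origin on a cart in front of the work surface, level with it; the furniture and walls round the work are solid. World frame = base frame: x ahead of the robot, y to its left, z up, the work surface at z = 0. Lengths are in m, angles in rad, forces in N, time in s.
With the tool pointing down it reaches from about 0.3 to 0.75 m from the base axis. Payload 8.5 kg.
Tool frame: the origin (TCP) lies between the finger pads; the fingertips stand env.finger_overhang ahead of it and the grasp point (between the pads) lies 6 mm ahead of it (env.finger_overhang is the distance from the TCP to the fingertips, in m); z points along the fingers, y is the direction in which the jaws open and shut (so a half turn about z gives the same grasp; the last joint's range is limited). The gripper opens to 85 mm and grips with 20 to 120 N. Pads are 22 mm wide; open, the fingers measure 114 mm over their backs; the gripper's body (76 mm by 85 mm) begins 54 mm behind the grasp point. The pads swing forward as they close: fully open they stand 13 mm farther back than shut.
Start: joints at [1.128, 0.381, 1.297, -0, 1.464, -0.215], TCP at [0.124, 0.536, 0.256] pointing down, gripper open.
Joint ranges: [-3.11, 3.11], [-0.89, 2.33], [0.22, 2.48], [-1.42, 4.56], [0.17, 2.85], [-2.88, 2.88]. Speed limits (rad/s): [2.39, 2.39, 3.14, 3.14, 3.14, 3.14].

INTERFACE

Orientations are given as a rotation vector (axis times angle).
In Python, from bench import env gives the robot as it stands. Calls block until the motion is done:
- env.move_ptp(position, orientation): joint-space move of the TCP to a pose.
- env.move_l(position, rot=None, max_speed=0.15, guard=None): straight line of the TCP; rot=None keeps the orientation; max_speed is the mean speed in m/s. With guard (N) it stops when the force on the tool has changed by that much, and returns True; else False.
- env.move_j(angles): joint-space move.
- env.let_go() and env.gripper_close(effort=None): open the fingers fully, or close them until they stop; effort is the grip in N (None keeps the last).
- env.wait(seconds).
- env.inverse_kinematics(position, orientation): joint angles nearest the present ones, or None.
- env.read_state(): the state.
- env.capture(name): name is "side" or "top" or "wrist"; returns the picture (420x560x3 uint8, red, green, blue); there is no depth.
- env.get_calibration(name): a dict with "fov_y" (degrees; the focal length in pixels is half the picture's height over the tangent of half this angle, whatever the lens; pixels are square), "cx", "cy" (the principal point, pixels), "dist" ([k1, k2, p1, p2, k3] as OpenCV has them; the pictures are not rectified), "xyz" and "orientation" of the camera in the world. Camera axes: x right, y up, looking along -z (the intrinsics and any distortion apply to the point x, -y, -z); pixel columns grow to the right and rows downward; lengths in m; the calibration is good to about 2 mm. A picture is of the moment at which its call begins: read the wrist's pose just before it. get_calibration takes no time and is no camera call; for the wrist camera it gives the pose at the moment of the call.
A pose or a line that the arm cannot do raises env.Unreachable and nothing moves.
- env.sign_off(): hands the job in, once; it reports no verdict.
Trained networks look in the newest picture that a camera, given by its name, has taken for a name from the list of things; names that differ only in an ending like _2 or _b are one class to them, and where a whole thing is asked for, a point or a joint stands for the part that bears it (a point fixed in the world has none). Each returns a list of dicts, best first, with "conf" (0 to 1); they miss things now and then, are a little off and sometimes report something else, mostly with a low value. They report only what shows in the picture. A call takes as long as a camera call. They do not tell look-alikes from the thing itself.
- env.spot_in(camera, target): "extent" ([left, top, right, bottom] in pixels, round what is visible of it).
- env.trace(camera, target): "mask" (420x560 bool, what is visible of it) and "extent" ([left, top, right, bottom] in pixels, round what is visible of it).
- env.spot_point(camera, target): "centre" ([column, row] in pixels: a listed point, or the origin of a listed thing).
The state is a dict: "t": time; "joint_pos": joint angles; "qvel": joint speeds; "joint_efforts": joint torques, N m; "position": TCP position; "tool_rot": TCP orientation; "wrist_force": force on the tool from outside, world axes, zero at the start; "torque": the same for the moment, N m; "grip_width": finger opening in m.
Only numpy, scipy, OpenCV 4.12 (cv2) and the standard library are available. Lean on these libraries where they do the work, as an engineer would, in place of code of your own. Each camera call takes 0.05 s, during which the arm holds its last target.

TASK

Press the tray's lever all the way down so that the parts tray stands fully tilted, then use the scraper's blade, not the fingers, to sweep the two nuts and the brass tee off the tray floor over its open end into the cup below. Leave the tray tilted and the cup standing, and put the scraper back in its holder, blade down in the slot as it was.

Things in the scene. Friction and masses are not known exactly. Their poses are not given: they have to be found in the camera images.
- stand: Grey fixed stand of the tilting tray, base plate 130 x 110 x 8 mm. Origin on the table under the stand; x from the open pour end to the closed back of the tray (roughly away from the robot), y left, z up. The tray's hinge axis lies along y at x = -43 mm, 80 mm up.
- tray (a joint): Tilt of the tray about its hinge, rad: 0 level (start), 0.38 at its stop (fully tilted, back end up). A stiff friction hinge: about 6 N straight down on the lever pad moves it, and it stays where it is left.
- tray_lip (a point): Middle of the open pour edge, on the floor's top face. Turns with the tray: x up along the floor to the closed back, y left, z out of the floor. Floor from x = 0 to 157 mm (back wall), 66 mm wide between side walls; walls 22 mm above the floor, 3 mm thick. Hinge axis at x = 42, z = -4 mm.
- tray_middle (a point): Point on the floor's top face, 80 mm from tray_lip along the floor; turns with the tray. The floor is flat rubber: it grips, so the parts do not slide down by themselves even when fully tilted.
- lever_pad (a point): Middle of the top of the black pad (34 x 30 mm) on the lever's end, beside the cup, to its right as the robot sees it. The lever is one piece with the tray: pressing the pad down 46 mm raises the tray's back to its stop. From the hinge axis it is at x -115, y -75, z 49 mm in the tray's axes; 129 mm over the table at the start, about 83 mm fully tilted.
- cup: Open aluminium cup standing loose on the table below the pour edge, 100 mm across the rim, 58 mm high, wall 3 mm, 0.25 kg. Origin at the middle of its underside, z up.
- nut_large: Hexagon steel nut lying flat on the tray floor, 24 mm across flats, 13 mm thick. Origin at the middle of its underside.
- nut_small: Hexagon steel nut lying flat on the tray floor, 19 mm across flats, 11 mm thick. Origin at the middle of its underside.
- brass_tee: Brass pipe tee, 28 x 50 x 14 mm (x, y, z), lying on the tray floor. Origin at the middle of its underside.
- scraper: Hand scraper, 96 mm high: upright steel blade 56 mm wide (y), 3 mm thick (x); on top a wooden grip bar 56 mm long (y), 18 mm thick (x), from 50 to 96 mm above the blade's edge. Origin: middle of the blade's lower edge, z up. 0.1 kg. Hangs in the holder's slot, grip on the holder's top, edge 2 mm above the table; take the grip across its 18 mm from above.
- holder: Grey fixed block, 36 x 92 x 52 mm (x, y, z), with a slot open at the top, 10 mm wide (x) and 68 mm long (y), right through. Origin at the middle of its underside; axes as the scraper's at the start.
Mind the look-alikes: they are no part of the job. Several things look just like the scraper: the one meant starts farthest to the robot's left.

How it is judged:
On the way, in this order (a step that is already met when the one before it is completed fails the run):
1. the tray is fully tilted, at its stop (value of joint tray above 0.34 rad), for 0.2 s.
2. the scraper's blade is down in the tilted tray (value of joint tray above 0.3 rad and distance between scraper and tray_middle below 0.075 m and z of scraper in the frame of tray_lip below 0.02 m), for 0.1 s.
3. both nuts and the tee are in the cup (horizontal distance between each of nut_large, nut_small, brass_tee and cup below 0.045 m and z of nut_large in the frame of cup between 0 and 0.05 m and z of nut_small in the frame of cup between 0 and 0.05 m and z of brass_tee in the frame of cup between 0 and 0.05 m), for 0.2 s.
At the end, for the whole second after the job is handed in: Both nuts and the tee lie in the cup (within 45 mm of its axis, below 50 mm), the cup stands upright (0.15 rad), the tray is still tilted (over 0.30 rad), and the scraper rests in the holder's slot (within 12 mm sideways, edge below 12 mm, upright within 0.2 rad) (all of step 3 and value of joint tray above 0.3 rad and angle between cup's own z axis and vertical below 0.15 rad and horizontal distance between scraper and holder below 0.012 m and height (world z) of scraper below 0.012 m and angle between scraper's own z axis and vertical below 0.2 rad and linear speed of each of scraper, cup below 0.02 m/s); the robot touches nothing.
It fails at once if the fingers touch a nut or the tee (contact force between the fingers and nut_large above 0.5 N or contact force between the fingers and nut_small above 0.5 N or contact force between the fingers and brass_tee above 0.5 N).
It also fails if it takes over 64 s, if anything falls off the work surface, if the arm or the gripper's body presses on something with over 40 N, if the wrist force passes 120 N, or if a joint passes its speed limit or range.

## Working session

There is one attempt and no reset: what is moved stays moved. The work goes in short steps, each a Python script; the robot and the scene stay as the last script left them, time stands still between calls to the robot, and variables do not carry over. Pictures are saved under pics/ and viewed, and the job is handed in when it is done.

```bash
ls; mkdir -p pics
python3 - <<'E'
from bench import env
import cv2
for n in ("side","top","wrist"):
    im=env.capture(n); cv2.imwrite(f"pics/{n}0.png",im[:,:,::-1])
    c=env.get_calibration(n); print(n,c)
print(env.read_state(), env.finger_overhang)
E
```

```text
pics
side {'fov_y': 45.063072594798086, 'cx': 284.9237666650502, 'cy': 209.9687034635867, 'dist': array([-0.07344267,  0.        ,  0.        ,  0.        ,  0.        ]), 'xyz': array([ 0.172908  , -0.6375302 ,  0.55978514]), 'orientation': array([ 0.9716123 , -0.25471362, -0.51375071])}
top {'fov_y': 43.60199596445981, 'cx': 278.3194816382368, 'cy': 203.34503904834298, 'dist': array([-0.0451713,  0.       ,  0.       ,  0.       ,  0.       ]), 'xyz': array([ 0.43713012, -0.01737822,  1.07758527]), 'orientation': array([ 0.0669938 , -0.08480846, -1.54742951])}
wrist {'fov_y': 70.40512966753059, 'cx': 279.7909656863461, 'cy': 209.58896704884478, 'dist': array([-0.04059711,  0.        ,  0.        ,  0.        ,  0.        ]), 'xyz': array([0.05774243, 0.55225935, 0.37319554]), 'orientation': array([-0.2299711 , -0.18165583,  1.33340476])}
{'t': 0.15, 'joint_pos': array([ 1.12769340e+00,  3.81058765e-01,  1.29804543e+00,  3.98251123e-05,
        1.46356757e+00, -2.15292268e-01]), 'qvel': array([-9.96881279e-04, -3.88804580e-03, -4.92324176e-03, -1.72413711e-03,
        1.23162855e-03,  4.00608449e-05]), 'joint_efforts': array([ 2.04606949e-03, -4.48629391e+01, -2.31345642e+01, -1.31166921e-04,
        3.81757971e-03, -1.32829907e-06]), 'position': array([0.12412186, 0.53561953, 0.25585808]), 'tool_rot': array([-3.57033570e-01, -3.12084952e+00,  1.58374183e-03]), 'wrist_force': array([-0.9421772 , -0.26320083,  0.56334366]), 'torque': array([ 0.02100661, -0.0331879 , -0.0433417 ]), 'grip_width': 0.08547743499373138} 0.025
```

View pics/top0.png

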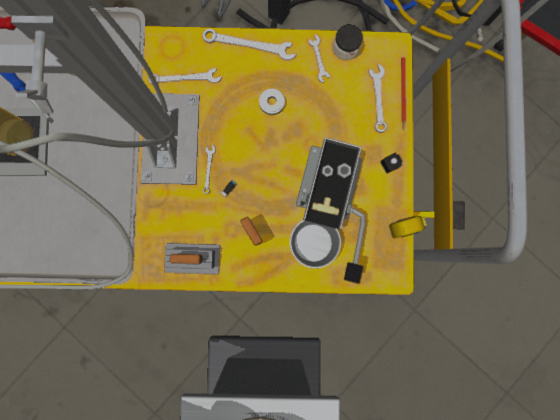

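View pics/side0.png

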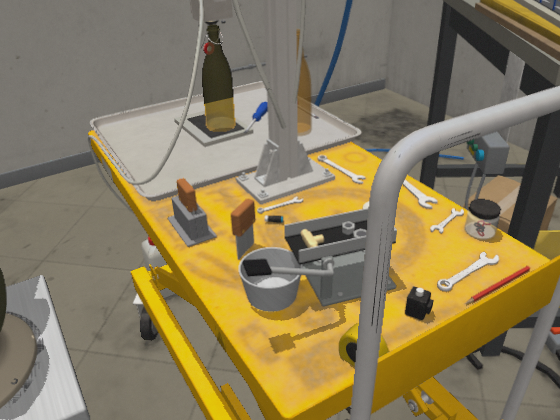

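View pics/wrist0.png

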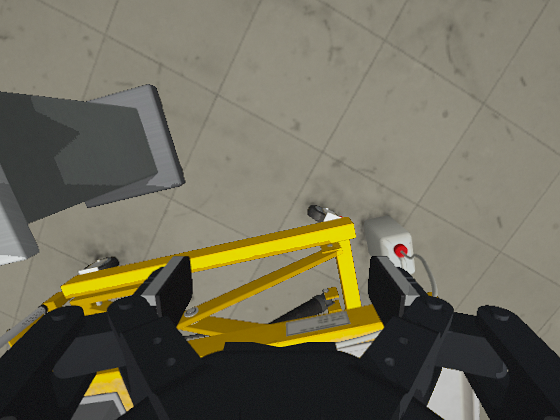

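Scraper candidates: in the holder at top-view px (186,258), and a loose one at (256,230). World y grows to image left, so the one at (186,258), sitting in the holder, is farthest left. Next I'll confirm this in a crop and measure the scene.

```bash
cat > h.py <<'E'
from bench import env
import cv2, numpy as np
from scipy.spatial.transform import Rotation as R
def K(c,H=420):
    f=H/2/np.tan(np.radians(c['fov_y'])/2); return np.array([[f,0,c['cx']],[0,f,c['cy']],[0,0,1.]])
def ext(c):
    Rw=R.from_rotvec(c['orientation']).as_matrix()@np.diag([1,-1,-1.]) # cv cam->world
    return Rw, np.array(c['xyz'])
def ray(c,px):
    Rw,o=ext(c)
    p=cv2.undistortPoints(np.array([[px]],float),K(c),np.array(c['dist']))[0,0]
    d=Rw@np.array([p[0],p[1],1.]); return o,d/np.linalg.norm(d)
def atz(c,px,z):
    o,d=ray(c,px); return o+d*(z-o[2])/d[2]
def proj(c,P):
    Rw,o=ext(c)
    r,_=cv2.Rodrigues(Rw.T)
    return cv2.projectPoints(np.atleast_2d(np.array(P,float)),r,-Rw.T@o,K(c),np.array(c['dist']))[0][:,0]
def tri(cs,pxs):
    A=np.zeros((3,3));b=np.zeros(3)
    os=[]
    for c,p in zip(cs,pxs):
        o,d=ray(c,p);M=np.eye(3)-np.outer(d,d);A+=M;b+=M@o;os.append((o,d))
    X=np.linalg.solve(A,b)
    return X,[np.linalg.norm((np.eye(3)-np.outer(d,d))@(X-o)) for o,d in os]
E
python3 - <<'E'
from h import *
for n in ("top","side"):
    im=cv2.imread(f"pics/{n}0.png")
    env.capture(n)
    for t in ["stand","tray","tray_lip","tray_middle","lever_pad","cup","nut_large","nut_small","brass_tee","scraper","holder"]:
        r=env.spot_point(n,t); print(n,t,[(np.round(a['centre'],1).tolist(),round(a['conf'],2)) for a in r[:3]])
im=cv2.imread("pics/top0.png")
a=cv2.resize(im[215:285,150:285],None,fx=5.5,fy=5.5,interpolation=cv2.INTER_CUBIC);cv2.imwrite("pics/crop1.png",a)
a=cv2.resize(im[130:290,285:385],None,fx=3.7,fy=3.7,interpolation=cv2.INTER_CUBIC);cv2.imwrite("pics/crop2.png",a)
E
```

```text
top stand [([329.1, 185.1], 0.96)]Traceback (most recent call last):
  File "<stdin>", line 6, in <module>
ValueError: it knows: brass_tee, cup, holder, lever_pad, nut_large, nut_small, scraper, stand, tray_lip, tray_middle
```

Run:
```python
from h import *
T=["stand","tray_lip","tray_middle","lever_pad","cup","nut_large","nut_small","brass_tee","scraper","holder"]
D={}
C={n:env.get_calibration(n) for n in ("top","side")}
for n in ("top","side"):
    env.capture(n)
    for t in T:
        r=env.spot_point(n,t); D[n,t]=r; print(n,t,[(np.round(a['centre'],1).tolist(),round(a['conf'],2)) for a in r[:3]])
for t in T:
    if D['top',t] and D['side',t]:
        X,e=tri([C['top'],C['side']],[D['top',t][0]['centre'],D['side',t][0]['centre']]); print(t,X.round(4),np.round(e,4))
im=cv2.imread("pics/top0.png")
a=cv2.resize(im[215:285,150:285],None,fx=5.5,fy=5.5,interpolation=cv2.INTER_CUBIC);cv2.imwrite("pics/crop1.png",a)
a=cv2.resize(im[130:290,285:385],None,fx=3.7,fy=3.7,interpolation=cv2.INTER_CUBIC);cv2.imwrite("pics/crop2.png",a)
print(env.read_state()['t'])
```

```text
top stand [([328.6, 187.1], 0.95), ([313.4, 248.1], 0.46)]
top tray_lip [([319.6, 223.8], 0.64)]
top tray_middle [([330.0, 184.6], 0.93)]
top lever_pad [([354.6, 273.8], 0.62)]
top cup [([314.7, 245.4], 0.88)]
top nut_large [([342.1, 170.2], 0.64)]
top nut_small [([325.6, 169.9], 0.66)]
top brass_tee [([325.3, 205.1], 0.81)]
top scraper [([192.3, 259.1], 0.76), ([251.2, 235.2], 0.6)]
top holder [([193.0, 260.4], 0.97)]
side stand [([341.9, 278.1], 0.67)]
side tray_lip [([289.7, 244.1], 0.75), ([256.6, 263.5], 0.66)]
side tray_middle [([338.5, 235.4], 0.74)]
side lever_pad [([257.5, 269.6], 0.96)]
side cup [([268.9, 291.8], 0.83)]
side nut_large [([361.1, 239.5], 0.41)]
side nut_small [([344.9, 230.4], 0.64), ([362.0, 239.2], 0.42)]
side brass_tee [([318.3, 242.4], 0.52), ([360.4, 242.0], 0.34)]
side scraper [([243.8, 248.6], 0.56), ([291.3, 242.9], 0.22)]
side holder [([191.0, 226.4], 0.92)]
stand [ 0.5792 -0.1325  0.002 ] [0.0014 0.0014]
tray_lip [ 0.4963 -0.1062  0.0907] [0. 0.]
tray_middle [ 0.5728 -0.1259  0.0885] [0.0015 0.0015]
lever_pad [ 0.4061 -0.1683  0.1243] [0.0011 0.0011]
cup [ 0.457  -0.1041  0.0103] [0. 0.]
nut_large [ 0.6011 -0.149   0.0835] [0.0006 0.0006]
nut_small [ 0.5984 -0.1157  0.0829] [0.0024 0.0024]
brass_tee [ 0.5359 -0.1191  0.0851] [0.004 0.004]
scraper [ 0.4691  0.1275 -0.0561] [0.0524 0.0524]
holder [0.4232 0.1413 0.0064] [0.0021 0.0021]
1.35
```

View pics/crop1.png

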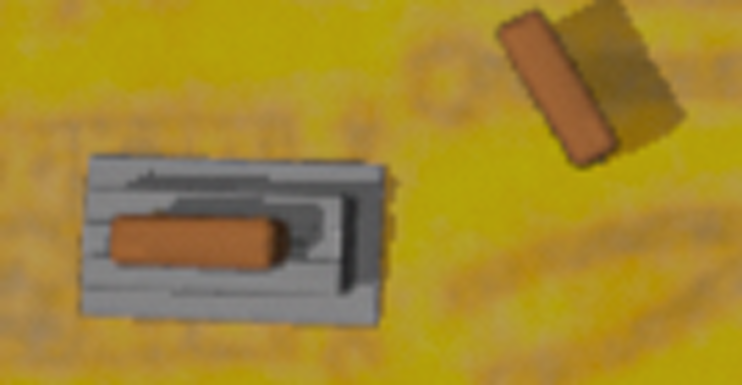

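View pics/crop2.png

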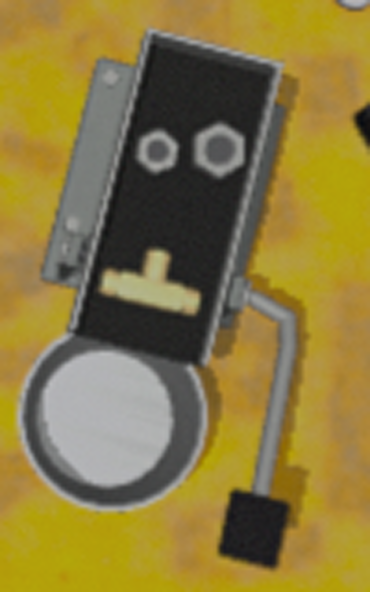

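Confirmed: the target scraper is the one in the holder at px ~(185,258). The other stands loose at (251,232), further right. Next I'll fit the poses of the stand/tray, holder and cup.

```bash
cat > fit.py <<'E'
from h import *
from scipy.optimize import least_squares
C={n:env.get_calibration(n) for n in ("top","side")}
def tray2stand(P,th):
    P=np.atleast_2d(P).astype(float)-[.042,0,-.004]   # rel hinge
    c,s=np.cos(th),np.sin(th)
    return np.c_[P[:,0]*c-P[:,2]*s-.043,P[:,1],P[:,0]*s+P[:,2]*c+.080]
def s2w(P,v):
    P=np.atleast_2d(P); c,s=np.cos(v[2]),np.sin(v[2])
    return np.c_[v[0]+c*P[:,0]-s*P[:,1],v[1]+s*P[:,0]+c*P[:,1],P[:,2]]
def T(P,v,th): return s2w(tray2stand(P,th),v)
E
python3 - <<'E'
from fit import *
tp=[[.160,.036,.022],[.160,-.036,.022],[0,-.036,.022],[0,.036,.022],[0,0,0],[.08,0,0],[-.073,-.075,.045]]
px=[[325,138.6],[361.8,147.3],[340.4,228.1],[303.9,219.7],[319.6,223.8],[330,184.6],[354.2,273]]
sp=[[0,0,0],[.08,0,0],[-.073,-.075,.045]]; spx=[[289.7,244.1],[338.5,235.4],[257.5,269.6]]
w=np.array([1,1,1,1,.4,.4,.6])
def f(v): return np.r_[((proj(C['top'],T(tp,v,0))-px)*w[:,None]).ravel(),((proj(C['side'],T(sp,v,0))-spx)*.4).ravel()]
r=least_squares(f,[.58,-.13,-.2],loss='soft_l1'); v=r.x
print('stand',v, np.round(f(v),1))
for P in (tp[4:]): print(T([P],v,0),T([P],v,.38))
# holder
cp=lambda x,y:[150+x/5.5,215+y/5.5]
hp=[[.018,.046,.052],[.018,-.046,.052],[-.018,-.046,.052],[-.018,.046,.052]]
hpx=[cp(88,190),cp(345,195),cp(340,293),cp(85,290)]
gp=[[.009,.028,.098],[.009,-.028,.098],[-.009,-.028,.098],[-.009,.028,.098]]
gpx=[cp(112,216),cp(273,218),cp(271,268),cp(110,263)]
for a,b in((hp,hpx),(gp,gpx)):
    g=lambda v:(proj(C['top'],s2w(np.array(a),v))-b).ravel()
    r=least_squares(g,[.42,.14,0]);print('hold/grip',r.x,np.round(r.fun,1))
print('holder side proj',proj(C['side'],[[.4232,.1413,0]]))
# cup rim
env.capture('top')
m=env.trace('top','cup'); 
cs=[max(cv2.findContours(mm['mask'].astype(np.uint8),0,1)[0],key=len) for mm in m[:1]]
print(m[0]['conf'],m[0]['extent'],cv2.minEnclosingCircle(cs[0]))
(cx,cy),rr=cv2.minEnclosingCircle(cs[0]); print('cup',atz(C['top'],(cx,cy),.058),'r',rr)
E=lambda q:print(q,atz(C['top'],q,0).round(3))
for q in((140,183),(198,183),(198,95),(150,165),(178,165)):E(q)
for n in('nut_large','nut_small','brass_tee'):
  a=env.trace('top',n)[0]; ys,xs=np.nonzero(a['mask']); p=atz(C['top'],(xs.mean(),ys.mean()),.092)
  c,s=np.cos(v[2]),np.sin(v[2]); L=T([[0,0,0]],v,0)[0]; d=p-L
  print(n,p.round(3),'tray xy',c*d[0]+s*d[1],-s*d[0]+c*d[1], a['extent'])
E
```

```text
stand [ 0.57732251 -0.12964506 -0.23443261] [-0.4 -1.2 -0.2 -0.2  0.7  1.1 -0.3 -0.4  0.7  0.4  0.6 -0.1 -0.2  0.2
  0.2  2.  -0.1  1.3 -0.7 -1.4]
[[ 0.49464758 -0.10990031  0.084     ]] [[ 0.49611861 -0.11025163  0.068136  ]]
[[ 0.57245928 -0.1284836   0.084     ]] [[ 0.56837959 -0.12750927  0.09780964]]
[[ 0.40622256 -0.16589153  0.129     ]] [[ 0.39652379 -0.16357523  0.08284871]]
hold/grip [0.42450227 0.14316556 0.00576121] [-0.3 -0.3  0.2 -0.4  0.6  0.4 -0.4  0.2]
hold/grip [0.42512869 0.14371977 0.00063823] [-0.4 -0.6  0.4 -0.3  0.5  0.3 -0.4  0.6]
holder side proj [[190.3309675  229.21273632]]
0.68 [290.5, 223.3, 339.8, 267.2] ((315.0872497558594, 242.39932250976562), 25.534639358520508)
cup [ 0.46191558 -0.10086547  0.058     ] r 25.534639358520508
(140, 183) [0.578 0.259 0.   ]
(198, 183) [0.581 0.138 0.   ]
(198, 95) [0.768 0.146 0.   ]
(150, 165) [0.616 0.24  0.   ]
(178, 165) [0.617 0.181 0.   ]
nut_large [ 0.598 -0.15   0.092] tray xy 0.1102063389688164 -0.014941127529914392 [334.2, 164.8, 350.3, 180.7]
nut_small [ 0.597 -0.119  0.092] tray xy 0.10198708828665128 0.015023592841150755 [319.8, 164.6, 331.9, 178.6]
brass_tee [ 0.527 -0.117  0.092] tray xy 0.03343142040927188 0.0009045092039043634 [314.1, 199.8, 339.1, 215.0]
```

```bash
cat >> fit.py <<'E'
V=np.array([0.57732,-0.12965,-0.2344])
def rot_scr(yaw,tilt=0,flip=0):
    # tool z along -n ; tool y along scraper x ; n leans toward -x by tilt
    n=np.array([-np.sin(tilt),0,np.cos(tilt)]); xs=np.array([np.cos(tilt),0,np.sin(tilt)])
    y=xs*(-1 if flip else 1); z=-n; x=np.cross(y,z)
    M=R.from_euler('z',yaw).as_matrix()@np.c_[x,y,z]
    return R.from_matrix(M).as_rotvec()
E
python3 - <<'E'
from fit import *
for fl in (0,1):
    for p,y,t in (([.406,-.166,.19],V[2],0),([.425,.1437,.2],0,0),([.61,-.14,.2],V[2],.38)):
        q=env.inverse_kinematics(p,rot_scr(y,t,fl)); print(fl,None if q is None else q.round(2))
E
```

```text
0 [-0.66  0.26  1.7  -0.    1.19 -0.42]
0 [ 0.06  0.26  1.66 -0.    1.22  0.06]
0 [-0.44  0.43  1.45  0.1   0.9  -0.26]
1 [-0.66  0.26  1.7  -0.    1.19  2.72]
1 None
1 None
```

Run:
```python
from fit import *
r=rot_scr(V[2]); S=lambda:env.read_state()
env.gripper_close(40)
env.move_ptp([.40,.05,.28],r)
env.move_ptp([.405,-.1655,.185],r)
print(S()['t'],S()['wrist_force'],S()['grip_width'])
print(env.move_l([.403,-.165,.140],r,0.12,guard=20), S()['position'],S()['wrist_force'])
print(env.move_l([.397,-.1636,.100],r,0.06,guard=30), S()['position'],S()['wrist_force'],S()['t'])
im=env.capture('side');cv2.imwrite('pics/side1.png',im[:,:,::-1])
```

```text
5.3167 [-0.38515433 -0.01091533 -0.1719605 ] 0.00012495547453673816
False [ 0.40355504 -0.16456729  0.1406228 ] [ 0.02226884 -0.08922404 -0.16279743]
True [ 0.39917078 -0.16419967  0.10872322] [-4.31378173  3.89354923 21.43441504] 6.4083
```

View pics/side1.png

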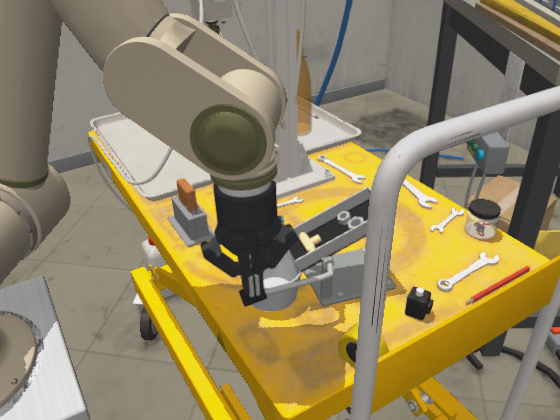

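The tray is tilted; the tip stands at z≈0.084, about where the stop should be. I'll press a little longer, lift off, check the angle and look at the holder.

Run:
```python
from fit import *
r=rot_scr(V[2]); S=lambda:env.read_state()
print(env.move_l([.397,-.1636,.100],r,0.04,guard=25), S()['position'],S()['wrist_force'])
env.wait(.25)
print(S()['position'],S()['wrist_force'])
env.move_l([.397,-.1636,.18],r,0.2)
env.move_ptp([.37,.13,.30],rot_scr(0))
env.let_go()
c=env.get_calibration('wrist')
im=env.capture('wrist');cv2.imwrite('pics/wrist1.png',im[:,:,::-1])
for n in('scraper','holder'): print(n,[(a['extent'],a['conf']) for a in env.spot_in('wrist',n)])
im=env.capture('side');cv2.imwrite('pics/side2.png',im[:,:,::-1])
im=env.capture('top');cv2.imwrite('pics/top2.png',im[:,:,::-1])
np.savez('w1.npz',**{k:np.array(x) for k,x in c.items()})
print(S()['t'],S()['position'])
print('wrist proj grip/holder',proj(c,s2w(np.array([[0,0,.098],[.009,.028,.098],[-.009,-.028,.098],[.018,.046,.052],[.018,-.046,.052],[-.018,-.046,.052],[-.018,.046,.052]]),[.425,.1435,.003])).round(1).tolist())
tp=[[.160,.036,.022],[.160,-.036,.022],[0,-.036,.022],[0,.036,.022],[-.073,-.075,.045]]
for th in(.32,.38): print(th,proj(C['top'],T(tp,V,th)).round(1).tolist(),proj(C['side'],T(tp,V,th)).round(1).tolist())
```

```text
True [ 0.39926038 -0.16422707  0.10846325] [-8.73619031  5.67978647 30.40656361]
[ 0.39923645 -0.16418209  0.10846331] [-7.88313583  5.72917311 30.60524572]
scraper [([336.2, 235.8, 384.5, 293.1], 0.62), ([425.3, 369.0, 485.9, 420.0], 0.53)]
holder [([295.4, 125.4, 340.5, 209.1], 0.55)]
9.675 [0.36999781 0.13001909 0.29999602]
wrist proj grip/holder [[330.7, 180.1], [340.2, 154.0], [321.5, 205.1], [340.8, 135.4], [337.3, 209.5], [309.1, 209.6], [310.8, 135.4]]
0.32 [[324.7, 140.5], [363.1, 150.5], [339.3, 232.6], [302.3, 222.9], [349.5, 277.5]] [[368.6, 188.9], [389.8, 212.2], [294.0, 260.1], [279.2, 233.1], [250.5, 289.3]]
0.38 [[324.5, 141.8], [363.1, 151.9], [339.1, 233.0], [302.1, 223.3], [348.9, 277.6]] [[366.6, 186.1], [387.9, 209.2], [293.6, 261.7], [278.9, 234.7], [250.5, 293.4]]
```

View pics/wrist1.png

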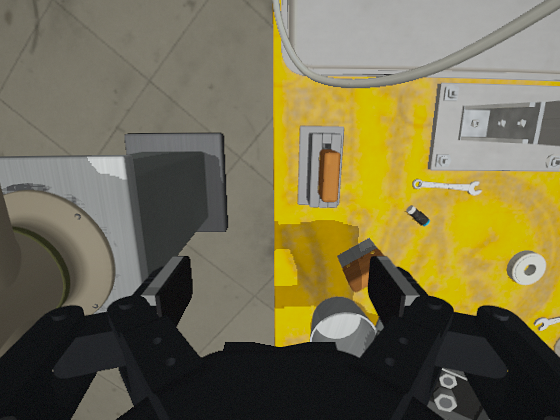

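View pics/side2.png

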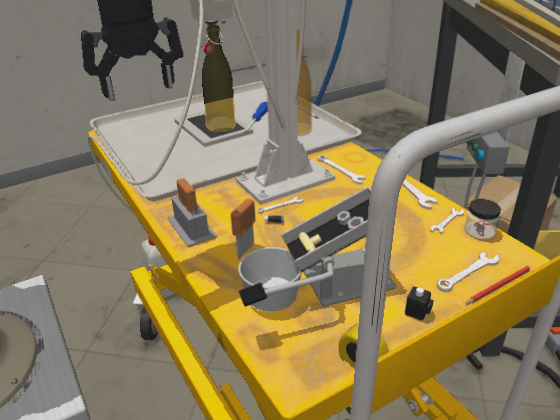

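View pics/top2.png

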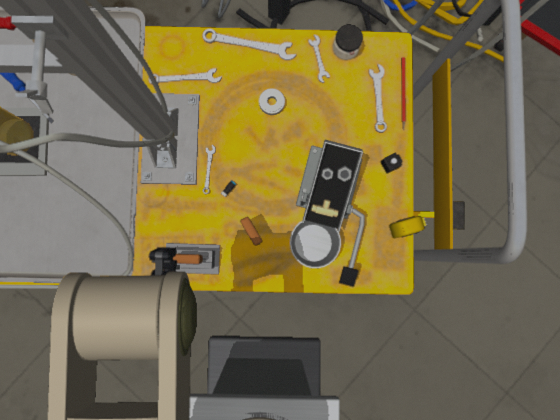

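Run:
```python
import cv2
im=cv2.imread('pics/wrist1.png')[115:220,285:355]
cv2.imwrite('pics/crop3.png',cv2.resize(im,None,fx=5.5,fy=5.5,interpolation=cv2.INTER_CUBIC))
```

```text
(no output)
```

View pics/crop3.png

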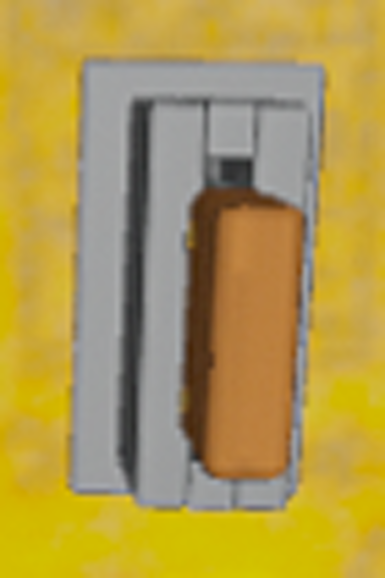

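The grip centre is at wrist px ~(332,177), within ~3 mm of the prediction. I'll grasp now and keep the top-camera y for both scraper and tray, so the camera bias cancels.

Run:
```python
from fit import *
r=rot_scr(0); S=lambda:env.read_state()
env.move_ptp([.4253,.1438,.16],r)
print(env.move_l([.4253,.1438,.084],r,0.12,guard=15),S()['position'])
env.gripper_close(70); print(S()['grip_width'],S()['wrist_force'],S()['position'])
env.move_l([.4253,.1438,.25],r,0.2)
print(S()['grip_width'],S()['wrist_force'],S()['t'])
# hover above tray
h=.082
n=T([[0,0,1]],V,.38)-T([[0,0,0]],V,.38); n=n[0]
E=T([[.139,0,.045]],V,.38)[0]; tc=E+n*h
print('hover',tc)
env.move_ptp([.44,-.05,.27],rot_scr(V[2],.2))
env.move_ptp(tc,rot_scr(V[2],.38))
for m in('side','top','wrist'):
    im=env.capture(m);cv2.imwrite(f'pics/{m}3.png',im[:,:,::-1])
print(S()['t'],S()['position'])
bl=[[.139,.028,.045],[.139,-.028,.045]]
print(proj(C['side'],T(bl,V,.38)).round(1).tolist(),proj(C['top'],T(bl,V,.38)).round(1).tolist(),proj(env.get_calibration('wrist'),T(bl,V,.38)).round(1).tolist())
```

```text
False [0.42578091 0.14381604 0.08495984]
0.017582528851348356 [-1.19542098  0.05730722  4.98796901] [0.42536839 0.14380736 0.08422693]
0.017302107183690026 [ 0.81055461  0.37423107 -1.39163852] 12.7167
hover [ 0.57585118 -0.12929926  0.23763435]
14.3583 [ 0.57523704 -0.12818136  0.23855562]
[[353.1, 184.1], [369.1, 202.2]] [[325.8, 156.3], [356.4, 164.3]] [[281.2, 190.1], [281.1, 264.5]]
```

View pics/side3.png

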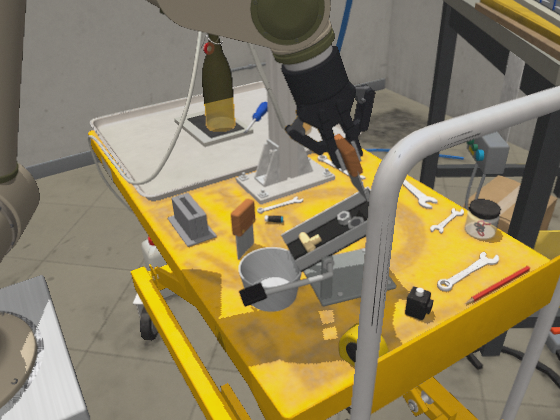

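View pics/wrist3.png

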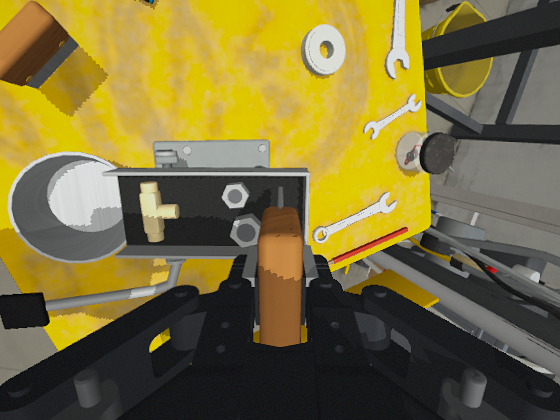

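View pics/top3.png

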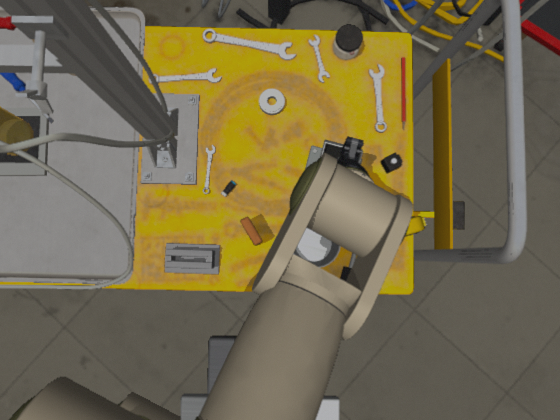

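Run:
```python
from fit import *
c=env.get_calibration('wrist')
im=cv2.imread('pics/wrist3.png')
P=[[.157,.033,.022],[.157,-.033,.022],[0,-.033,.022],[0,.033,.022]]
F=[[.157,.033,0],[.157,-.033,0],[0,-.033,0],[0,.033,0]]
B=[[.139,.028,.045],[.139,-.028,.045]]
s=3
big=cv2.resize(im[150:280,90:330],None,fx=s,fy=s,interpolation=cv2.INTER_CUBIC)
for L,col in((P,(0,255,0)),(F,(255,255,0)),(B,(0,0,255))):
    q=((proj(c,T(L,V,.38))-[90,150]+.5)*s).astype(np.int32); cv2.polylines(big,[q],L is not B,col,1)
cv2.imwrite('pics/crop4.png',big)
```

```text
(no output)
```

View pics/crop4.png

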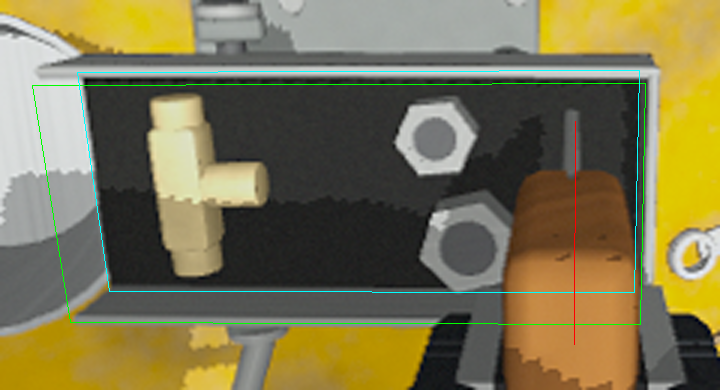

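The overlay shows tray and blade shifted by the same ~2 mm against my model, so the blade is centred between the walls and behind the nuts. Next: descend to a light touch, lift about 1 mm, then sweep.

Run:
```python
from fit import *
S=lambda:env.read_state(); h=.082
rr=rot_scr(V[2],.38)
O=T([[0,0,0]],V,.38)[0]
M=np.array([T([e],V,.38)[0]-O for e in np.eye(3)]) # rows axes
tcp=lambda x,z,y=0:O+M.T@np.array([x,y,z+h])
loc=lambda:(M@(S()['position']-O)-[0,0,h]).round(4)
env.move_l(tcp(.139,.015),rr,0.1); env.wait(.15)
f0=S()['wrist_force']; print('pre',loc(),f0)
hit=env.move_l(tcp(.139,-.002),rr,0.03,guard=3.5)
print(hit,loc(),S()['wrist_force']-f0,S()['t'])
im=env.capture('wrist');cv2.imwrite('pics/wrist4.png',im[:,:,::-1])
im=env.capture('side');cv2.imwrite('pics/side4.png',im[:,:,::-1])
```

```text
pre [ 0.1393 -0.      0.0157] [ 0.38229356  0.18526048 -1.07948338]
True [ 0.1388  0.     -0.0024] [0.41297596 0.14582401 2.75025747] 15.5333
```

View pics/wrist4.png

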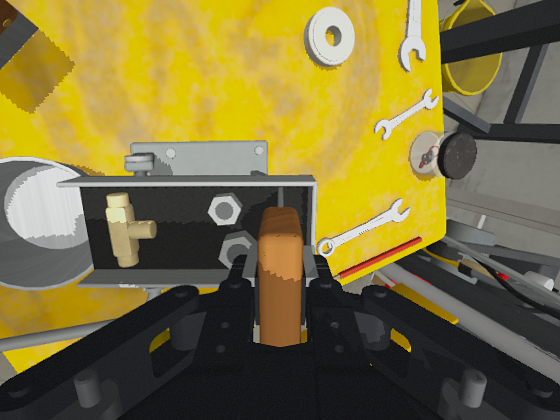

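View pics/side4.png

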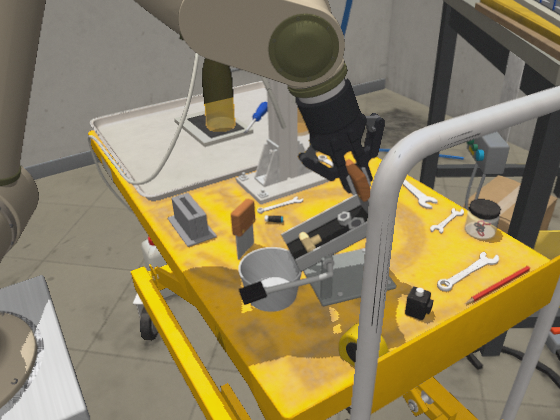

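```bash
cat >> fit.py <<'E'
S=lambda:env.read_state(); h=.082
rr=rot_scr(V[2],.38)
O=T([[0,0,0]],V,.38)[0]
M=np.array([T([e],V,.38)[0]-O for e in np.eye(3)])
tcp=lambda x,z,y=0:O+M.T@np.array([x,y,z+h])
loc=lambda:(M@(S()['position']-O)-[0,0,h]).round(4)
E
python3 - <<'E'
from fit import *
env.move_l(tcp(.139,-.0012),rr,0.02); print(loc(),S()['wrist_force'])
for x,z in((.09,-.0005),(.05,0)):
    print(env.move_l(tcp(x,z),rr,0.06,guard=15),loc(),S()['wrist_force'],S()['t'])
im=env.capture('wrist');cv2.imwrite('pics/wrist5.png',im[:,:,::-1])
im=env.capture('side');cv2.imwrite('pics/side5.png',im[:,:,::-1])
E
```

```text
[ 1.385e-01  1.000e-04 -1.400e-03] [-0.46733211  0.77994422 -1.43054751]
False [ 0.0904 -0.     -0.0005] [-0.14017547 -0.09955216 -0.01751203] 16.85
False [ 0.0503 -0.0001  0.    ] [ 0.86620917 -0.00558994 -1.25610385] 17.6667
```

View pics/wrist5.png

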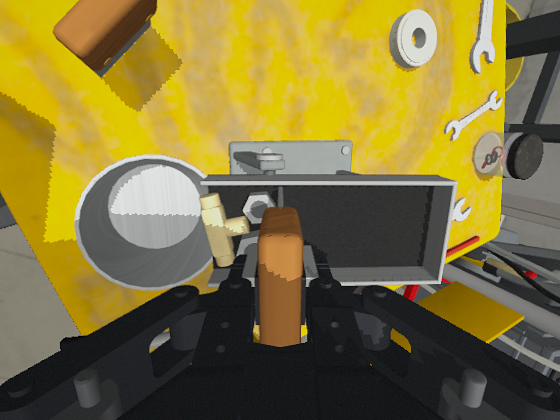

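View pics/side5.png

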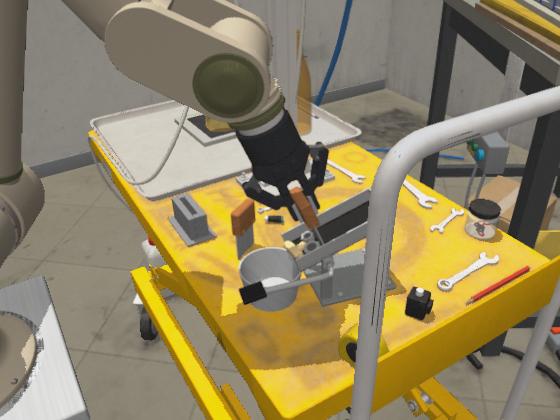

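Both nuts are now at the blade and the tee is at the lip, ahead of them. I'll keep sweeping over the edge.

Run:
```python
from fit import *
for x,z,v in((.015,.0003,.05),(-.012,.0005,.04)):
    print(env.move_l(tcp(x,z),rr,v,guard=15),loc(),S()['wrist_force'],S()['t'])
env.wait(.2)
im=env.capture('wrist');cv2.imwrite('pics/wrist6.png',im[:,:,::-1])
im=env.capture('side');cv2.imwrite('pics/side6.png',im[:,:,::-1])
```

```text
False [0.0147 0.     0.0005] [-4.88820027 -0.51642789  6.50117357] 18.6167
False [-0.012  -0.      0.0004] [ 0.27912513  0.08137022 -1.43050267] 19.4417
```

View pics/wrist6.png

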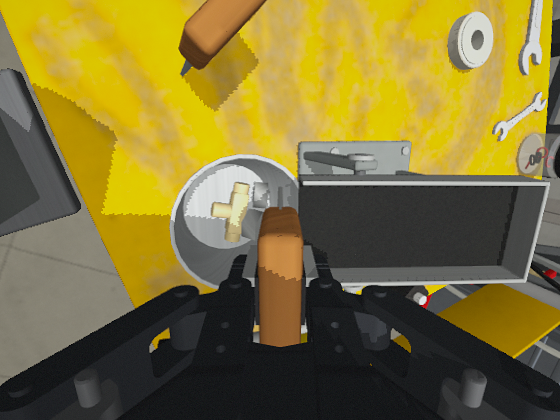

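View pics/side6.png

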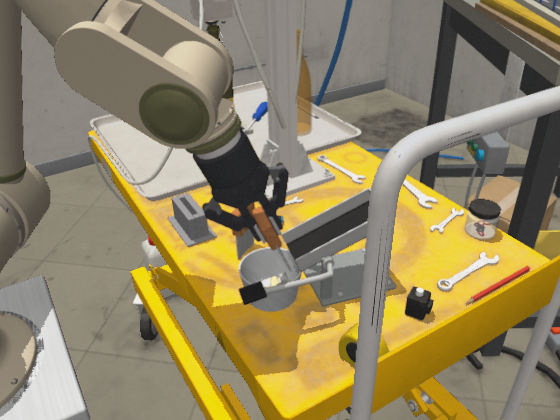

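Run:
```python
from fit import *
env.move_l(tcp(-.008,.09),rr,.15)
env.move_ptp([.37,.02,.28],rot_scr(0))
im=env.capture('top');cv2.imwrite('pics/top7.png',im[:,:,::-1])
cv2.imwrite('pics/crop7.png',cv2.resize(im[130:290,270:390,::-1],None,fx=3.6,fy=3.6,interpolation=cv2.INTER_CUBIC))
im=env.capture('wrist');cv2.imwrite('pics/wrist7.png',im[:,:,::-1])
im=env.capture('side');cv2.imwrite('pics/side7.png',im[:,:,::-1])
print(S()['t'])
```

```text
21.2583
```

View pics/crop7.png

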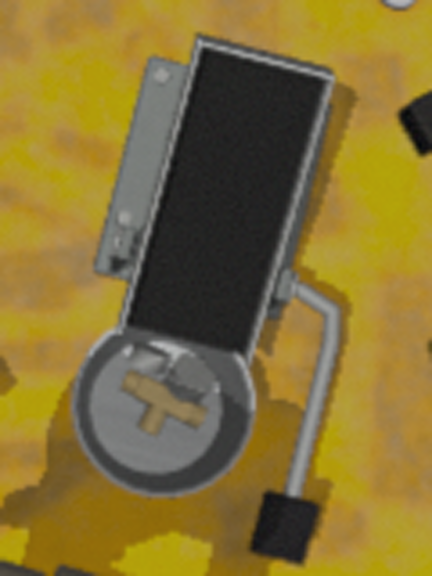

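View pics/top7.png

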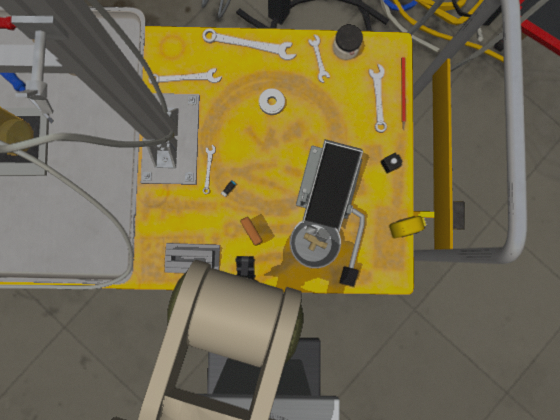

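View pics/side7.png

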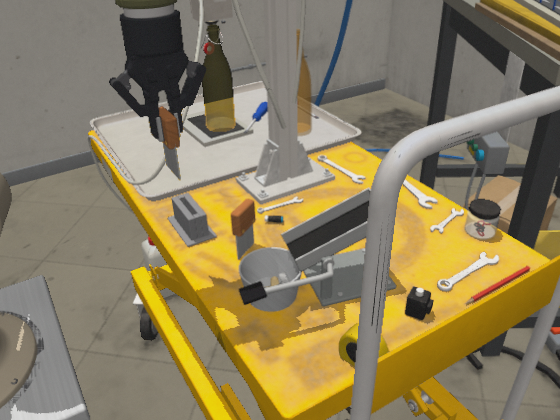

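View pics/wrist7.png

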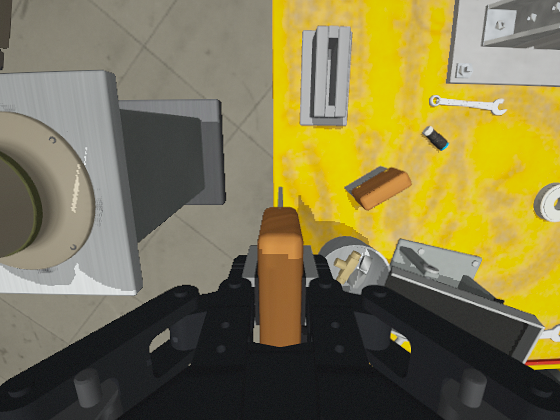

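The tray is empty and the tee and nuts are in the cup. Before going back, I'll check for scraper slip in the grip by comparing expected and seen blade corners, and take a close look at the cup.

Run:
```python
from fit import *
p=S()['position']; print(p,S()['grip_width'])
b=np.array([[0,.028,-.082],[0,-.028,-.082],[0,-.028,-.032],[0,.028,-.032],[.009,-.028,-.032],[.009,-.028,.014],[-.009,-.028,.014],[-.009,-.028,-.032]])+p
for n in('side','wrist'):
    c=env.get_calibration(n); im=cv2.imread(f'pics/{n}7.png'); q=proj(c,b)
    s=4; x0,y0=(110,80) if n=='side' else (230,150)
    big=cv2.resize(im[y0:y0+130,x0:x0+180],None,fx=s,fy=s,interpolation=cv2.INTER_CUBIC)
    for a in(q[:4],q[4:]): cv2.polylines(big,[((a-[x0,y0]+.5)*s).astype(np.int32)],True,(0,255,0),1)
    cv2.imwrite(f'pics/chk_{n}.png',big)
```

```text
[0.37003782 0.01923396 0.27893666] 0.017273981148191286
```

View pics/chk_side.png

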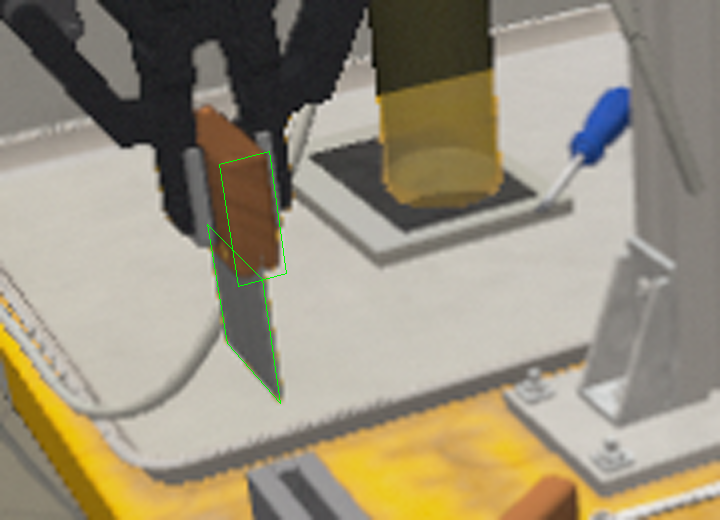

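View pics/chk_wrist.png

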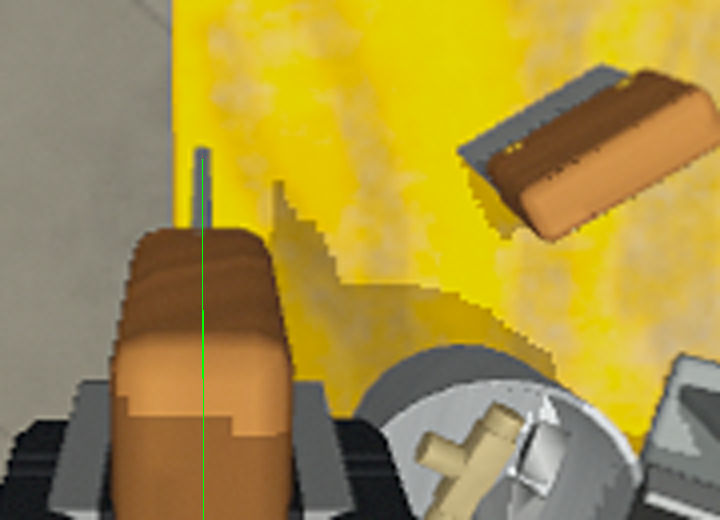

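The blade matches its expected outline, so there was no slip. Now I'll put it back at the pick pose.

Run:
```python
from fit import *
r=rot_scr(0)
env.move_ptp([.4253,.1438,.22],r); 
env.move_l([.4253,.1438,.155],r,.15); env.wait(.1)
im=env.capture('side');cv2.imwrite('pics/side8.png',im[:,:,::-1])
hit=env.move_l([.4253,.1438,.0845],r,.08,guard=8)
print(hit,S()['position'],S()['wrist_force'],S()['t'])
im=env.capture('wrist');cv2.imwrite('pics/wrist8.png',im[:,:,::-1])
im=env.capture('side');cv2.imwrite('pics/side8b.png',im[:,:,::-1])
```

```text
True [0.4248495  0.14378911 0.08422636] [-0.3266227   0.37763685  5.49569503] 23.5167
```

View pics/side8b.png

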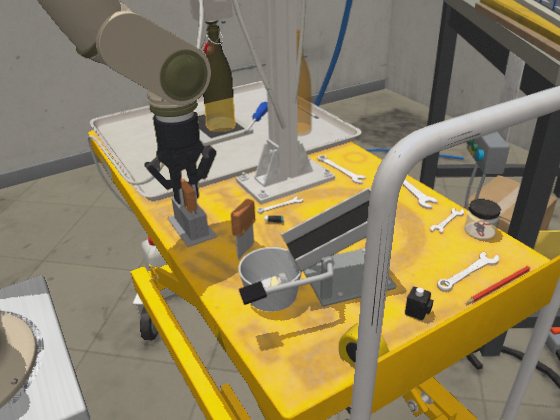

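The scraper is seated in the slot: it made contact at TCP z=0.084, the same height as at the pick. I'll release it and inspect.

Run:
```python
from fit import *
r=rot_scr(0)
env.let_go(); env.wait(.2)
env.move_l([.4253,.1438,.24],r,.15)
env.move_ptp([.33,-.08,.33],rot_scr(0))
a=env.capture('wrist');cv2.imwrite('pics/wrist9.png',a[:,:,::-1])
for n in('nut_large','nut_small','brass_tee'): print(n,[(np.round(q['extent']).tolist(),round(q['conf'],2)) for q in env.spot_in('wrist',n)])
env.move_ptp([.30,.12,.33],rot_scr(0))
b=env.capture('top');cv2.imwrite('pics/top9.png',b[:,:,::-1])
c=env.capture('side')
x=np.hstack([cv2.resize(b[210:290,150:230],(390,390)),cv2.resize(b[210:290,280:360],(390,390))])
cv2.imwrite('pics/fin.png',x[:,:,::-1]);cv2.imwrite('pics/side9.png',c[:,:,::-1])
print(S()['t'],S()['grip_width'])
```

```text
nut_large [([316.0, 164.0, 560.0, 278.0], 0.36)]
nut_small [([385.0, 176.0, 394.0, 194.0], 0.54), ([315.0, 182.0, 560.0, 279.0], 0.45), ([318.0, 162.0, 560.0, 279.0], 0.19)]
brass_tee [([358.0, 174.0, 384.0, 208.0], 0.6)]
27.8167 0.08548995883030816
```

View pics/fin.png

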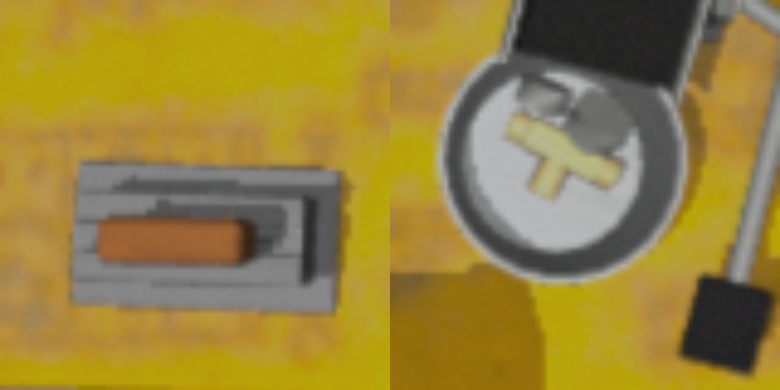

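View pics/side9.png

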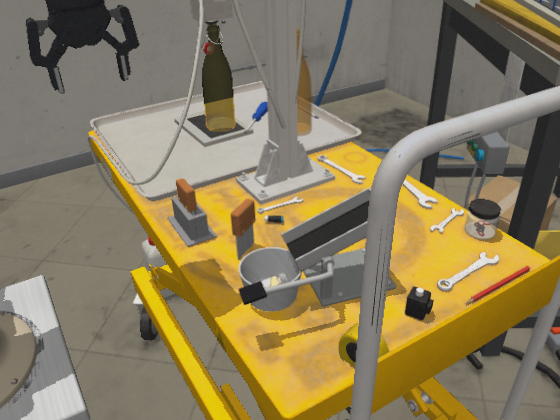

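View pics/wrist9.png

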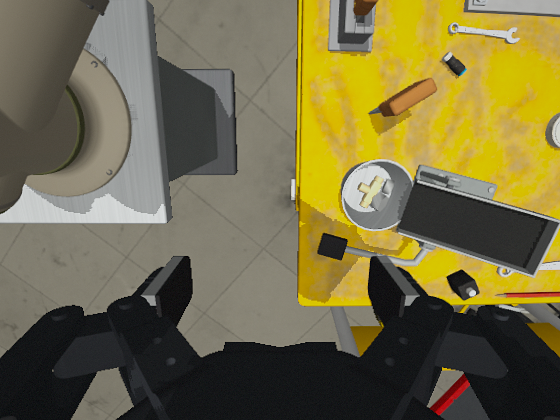

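Scraper, tray and cup look right. The small nut looks tilted near the cup wall, so I'll look closer to check it lies within 45 mm of the axis.

Run:
```python
from fit import *
env.move_ptp([.37,-.10,.22],rot_scr(0))
p=env.get_calibration('wrist');print(p['xyz'],S()['t'])
a=env.capture('wrist');cv2.imwrite('pics/wrist10.png',a[:,:,::-1])
cup=np.array([.4619,-.1009,0]); q=proj(p,[cup+[0,0,.003],cup+[0,0,.058]]);print(q)
x,y=q[0].astype(int); y0=max(0,y-70);x0=max(0,x-70)
cv2.imwrite('pics/crop10.png',cv2.resize(a[y0:y0+140,x0:x0+140,::-1],None,fx=4.2,fy=4.2,interpolation=cv2.INTER_CUBIC))
print(x0,y0)
```

```text
[ 0.36974526 -0.03057651  0.33769627] 28.8167
[[359.77721628 190.35501475]
 [374.41626317 202.00553133]]
289 120
```

View pics/crop10.png

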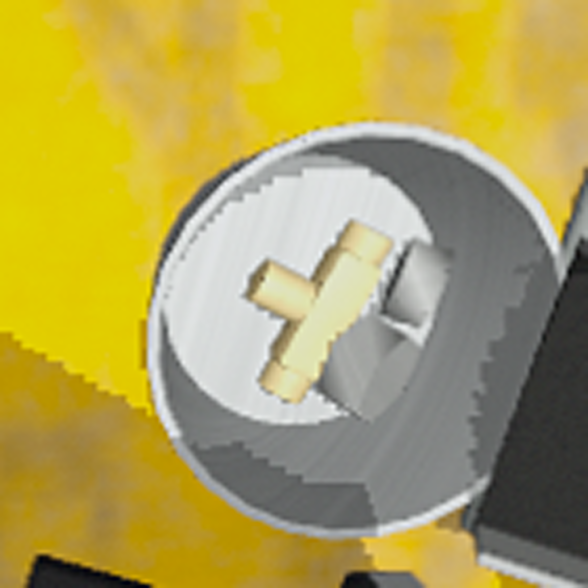

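Run:
```python
from fit import *
p=env.get_calibration('wrist'); im=cv2.imread('pics/wrist10.png')
P=lambda x,y:(289+x/4.2-.4,120+y/4.2-.4)
# cup centre by fitting rim outer points
rim=[P(148,350),P(380,124),P(200,205),P(540,215),P(190,455),P(270,523),P(355,537),P(455,508)]
g=lambda v:np.concatenate([[np.hypot(*(atz(p,q,.058)[:2]-v))-.05] for q in rim])
r=least_squares(g,[.46,-.1]);print('cup',r.x,(r.fun*1000).round(1))
c=np.r_[r.x,0]
for z in(.015,.022,.025):
  for nm,q in(('tl',(415,240)),('tr',(450,255)),('br',(425,330)),('bl',(383,312)),('ml',(400,275)),('mr',(437,290))):
    d=atz(p,P(*q),z)[:2]-c[:2]; print(z,nm,(d*1000).round(1),round(np.hypot(*d)*1000,1))
a=np.linspace(0,2*np.pi,80)
s=7;x0,y0=345,155;big=cv2.resize(im[y0:y0+75,x0:x0+75],None,fx=s,fy=s,interpolation=cv2.INTER_CUBIC)
big2=big.copy()
for R_,z,col in((.047,.003,(0,255,0)),(.047,.022,(255,255,0)),(.047,.058,(255,0,255))):
    q=proj(p,np.c_[c[0]+R_*np.cos(a),c[1]+R_*np.sin(a),0*a+z]); cv2.polylines(big2,[((q-[x0,y0]+.5)*s).astype(np.int32)],True,col,1)
cv2.imwrite('pics/crop11.png',big2);cv2.imwrite('pics/crop12.png',big)
```

```text
cup [ 0.46249701 -0.0987165 ] [-0.2 -1.2 -0.1 -2.2 -1.9 -0.6 -0.4 -0.5]
0.015 tl [25.8 16. ] 30.4
0.015 tr [35.5 12. ] 37.5
0.015 br [30.8 -8.2] 31.9
0.015 bl [19.1 -3.3] 19.4
0.015 ml [22.7  6.6] 23.7
0.015 mr [33.   2.6] 33.1
0.022 tl [23.3 17.1] 28.9
0.022 tr [32.7 13.2] 35.3
0.022 br [28.2 -6.6] 28.9
0.022 bl [16.7 -1.8] 16.7
0.022 ml [20.2  8. ] 21.7
0.022 mr [30.3  4.1] 30.5
0.025 tl [22.2 17.6] 28.3
0.025 tr [31.5 13.8] 34.4
0.025 br [27.  -5.9] 27.6
0.025 bl [15.6 -1.1] 15.7
0.025 ml [19.1  8.6] 21.0
0.025 mr [29.1  4.7] 29.5
```

View pics/crop11.png

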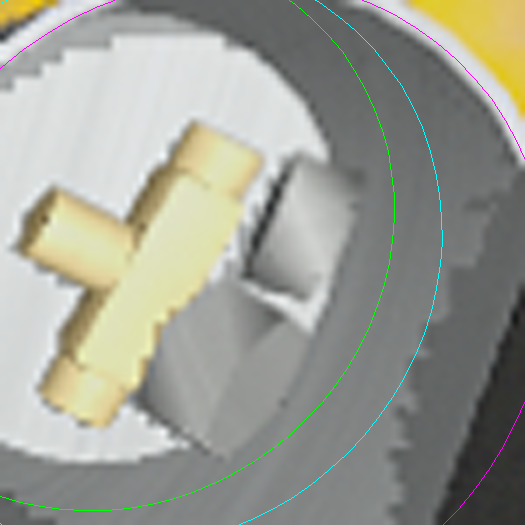

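View pics/crop12.png

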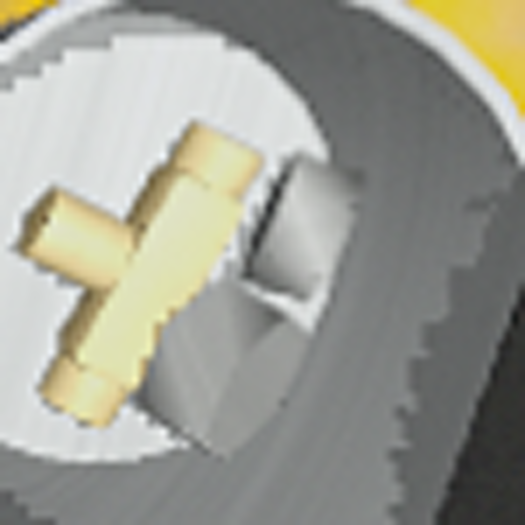

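The cup tapers inward, and the small nut's outer face is only ~33–37 mm from the axis, so all three parts are well inside 45 mm. Handing in.

Run:
```python
from bench import env
env.move_ptp([.32,.0,.33],env.read_state()['tool_rot']); env.wait(.3)
print(env.read_state()['t'],env.read_state()['wrist_force']); print(env.sign_off())
```

```text
29.8417 [0.39785008 0.11477798 0.34760397]
the job is handed in; nothing more can be done
None
```

I handed the job in at about 30 s of the 64 s allowed; `sign_off` gives no verdict. I pressed the lever to its stop and took the leftmost scraper from the holder. I swept both nuts and the tee over the lip with its blade, then put it back in the slot.

**Last checks**
- **Tray:** still tilted and empty in the top, side and wrist pictures.
- **Cup:** standing upright with the tee and both nuts in it. The small nut's outer face measured about 33–37 mm from the cup's axis, against the 45 mm limit.
- **Scraper:** seated at the same height as at pickup, and it looks the same in the top view as at the start. A mid-way check showed no slip in the grip.
- **Forces:** the wrist readings peaked near 32 N, while pressing the lever.

**Disagreements**
- The wrist and top cameras differed by about 2–3 mm in y. The tray and blade showed the same shift, so it cancelled out.
- The tray floor was met about 2.4 mm lower than my model said; I set the sweep height to suit.
- The detectors did not clearly recognise the large nut in the cup. I confirmed it only by eye in enlarged pictures.

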